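# Vent the pressure cooker and unlock its lid

### The arm

A 6-joint arm with a two-finger parallel gripper is mounted at the origin on a cart in front of the work surface, level with it; the furniture and walls round the work are solid. World frame = base frame: x ahead of the robot, y to its left, z up, the work surface at z = 0. Lengths are in m, angles in rad, forces in N, time in s.
With the tool pointing down it reaches from about 0.325 to 0.875 m from the base axis. Payload 4.4 kg.
Tool frame: the origin (TCP) lies midway between the tips of the shut fingers; the grasp point (between the pads) lies 19 mm behind it; z points along the fingers, y is the direction in which the jaws open and shut (so a half turn about z gives the same grasp; the last joint's range is limited). The gripper opens to 85 mm and grips with 20 to 120 N. Pads are 22 mm wide; open, the fingers measure 114 mm over their backs; the gripper's body (76 mm by 85 mm) begins 54 mm behind the grasp point. The pads swing forward as they close: fully open they stand 13 mm farther back than shut.
Start: joints at [1.198, 0.207, 1.542, -0, 1.393, -0.15], TCP at [0.127, 0.561, 0.193] pointing down, gripper open.
Joint ranges: [-2.73, 2.73], [-0.86, 2.22], [0.23, 2.46], [-1.11, 4.25], [0.08, 2.63], [-2.82, 2.82]. Speed limits (rad/s): [2.79, 2.79, 3.14, 3.14, 3.14, 3.14].

### API

Orientations are given as a rotation vector (axis times angle).
In Python, from cell import ctrl gives the robot as it stands.
- The arm moves only by the shell command python3 -m inch 'ROWS'. ROWS is JSON, a list of rows, each a list of 3 entries, a list of its own where there are three numbers: the opening, from 0 (shut) to 1 (fully open), then the shift along the world's x, y, z in cm, then the turn about the world's z in rad. In form: [[fingers, [x, y, z], yaw], ...]. A call has 1 to 10 rows; each row is the pose to reach, as a shift and turn from the pose commanded when the call began; what a row does not reach only later rows make up. A row lasts 1/12 s, in which the tool goes at most 41.7 mm and 7.16 degrees, less where a joint would pass 70% of its speed; a pose out of reach is approached as far as the arm can. A call with a gripper value outside its range is refused whole. The fingers move at their own pace and stop on an object; the grip force is fixed at half the most. Time passes only in rows, so rows that repeat a pose let the fingers close. It gives the time, the measured TCP pose, the force and the opening at its end, in the units of the state.
- ctrl.get_state(): the state, without advancing time (a new reading comes with each control period).
- ctrl.get_image(name): name is "scene" or "top" or "wrist"; returns a dict with "image" (384x512x3 uint8, red, green, blue), "range_z" (384x512 float32, m along the optical axis (not along the pixel's ray), 0 where there is no reading), "intrinsics" (3x3 intrinsics, pixels), "world_to_cam" (4x4, takes a point from world to camera coordinates); the wrist camera has in their place "hand_eye" (4x4, takes a point from camera to tool coordinates, whose origin is the TCP and whose axes are the flange's). Camera axes: x right, y up, looking along -z (the intrinsics and any distortion apply to the point x, -y, -z); pixel columns grow to the right and rows downward; lengths in m; the calibration is good to about 2 mm. A picture is of the moment at which its call begins: read the wrist's pose just before it.
- ctrl.finish_job(): hands the job in, once; it reports no verdict.
The state is a dict: "time_s": time; "joint_positions": joint angles; "qvel": joint speeds; "joint_torque": joint torques, N m; "position": TCP position; "tool_rot": TCP orientation; "force": force on the tool from outside, world axes, zero at the start; "ft_torque": the same for the moment, N m; "opening": finger opening in m.
Only numpy, scipy, OpenCV 4.12 (cv2) and the standard library are available. Lean on these libraries where they do the work, as an engineer would, in place of code of your own. Each camera call takes 0.05 s, during which the arm holds its last target. There are 200 camera calls.

### The job

The pressure cooker on the trivet is still under pressure. With a fingertip push the small steam-valve lever on its lid clockwise, from along the lid's handle to its stop across it, and wait until the pressure pin has sunk; only then push the lid's long handle anticlockwise round to its stop, so that the lid is unlocked, and come away. Push gently, do not grip or lift anything, do not shift the cooker, and leave the other things alone.

Things in the scene. Friction and masses are not known exactly. Their poses are not given: they have to be found in the camera images.
- cooker: steel pressure cooker, about 5.4 kg full, loose on a cork trivet 12 mm thick. Origin: centre of the pan's underside, on the vertical axis about which the lid turns; x along the pan's long handle. Pan 205 mm across, 113 mm high; lid 217 mm across on it, its rim up to 132 mm and its middle 144 mm above the origin. Helper handle opposite, to 137 mm from the axis. Loose: over-pushing shifts it
- pan_handle_end (a point): end of the pan's own long black handle, 262 mm from the cooker's axis, 98 mm above its origin; this handle is 28 mm wide and lies 86 to 110 mm above the origin
- lid_handle (a point): middle of the grip of the lid's long black handle, 205 mm from the cooker's axis, 137 mm above its origin. The handle runs radially from the lid to 264 mm from the axis; the grip (from 144 mm out) is 28 mm wide and 23 mm high (125 to 149 mm above the origin). Locked, it lies above the pan's handle with a gap of 15 mm: push the lid's handle alone
- cooker_lid (a joint): turn of the lid on the pan about the cooker's vertical axis, rad: 0 locked (lid handle above the pan handle), grows anticlockwise seen from above, 0.65 at the stop (unlocked). Stiff, about 0.4 N m (2 N at the grip); stays where it is left. At the stop the push rises at once, and beyond some 8 N on the grip the whole cooker starts to turn on the trivet
- valve_axis (a point): axis of the steam-valve lever at half the lever's height, 165 mm above the cooker's origin, 45 mm from the cooker's axis on the side away from the lid's handle. The lever's hub is 28 mm across, its top 174 mm above the cooker's origin
- valve_tip (a point): rounded free end of the steam-valve lever, 50 mm from valve_axis at the same height. The black arm is 10 mm wide (14 mm at the end, which reaches 57 mm from the axis) and 12 mm high, 159 to 171 mm above the cooker's origin, clear of the lid by about 14 mm or more
- steam_valve (a joint): turn of the steam-valve lever about its vertical axis on the lid, rad: 0 shut (the arm points along the lid's handle, towards it), grows clockwise seen from above, 1.5 at the stop (vent: the arm lies across, over the small steam nozzle). Friction about 0.045 N m (1 N at the tip); stays where it is left
- pressure_pin (a joint): how far the pressure pin has sunk, m: a steel pin 8 mm thick on the lid between valve and handle, 45 mm from the cooker's axis. 0 = standing 9 mm above its collar (pressure; up to 0.002 at the start), 0.009 = sunk level with it. It sinks by itself in about 4 s once the valve is at or near its stop
- pin_top (a point): top of the pressure pin
- salt_shaker: salt shaker, 44 mm across, 90 mm high, bystander; origin at the centre of its underside
- mug: white mug with a handle, 92x127 mm, 95 mm high, bystander; origin at its underside
- spice_jar: glass spice jar with a dark cap, 41 mm across, 105 mm high, bystander; origin at the centre of its underside

How it is judged:
By the outcome, as a careful person would: the job done as asked, in the order asked, and still so for the second after the job is handed in, with the robot touching nothing.
It also fails if it takes over 56 s, if anything falls off the work surface, if the arm or the gripper's body presses on something with over 40 N, if the wrist force passes 120 N, or if a joint passes its speed limit or range.

## Working session

There is one attempt and no reset: what is moved stays moved. The work goes in short steps, Python scripts to look and compute and a shell command to move; the robot and the scene stay as the last step left them, time stands still between calls to the robot, and variables do not carry over. Pictures are saved under pics/ and viewed, about 8 in all and at most 12, crops included, and the job is handed in when it is done.

```bash
mkdir -p pics
cat > h.py <<'E'
import numpy as np, cv2
from cell import ctrl
def cap(n):
    d=ctrl.get_image(n); np.savez('pics/%s.npz'%n,**{k:v for k,v in d.items() if k!='name'}); return d
def world(d,u,v,z=None):
    K=d['intrinsics']; T=np.linalg.inv(d['world_to_cam'])
    r=np.array([(u-K[0,2])/K[0,0],-(v-K[1,2])/K[1,1],-1])
    if z is None:
        p=r*float(d['range_z'][int(v),int(u)]); return (T@np.r_[p,1])[:3]
    w=T[:3,:3]@r; o=T[:3,3]; return o+w*(z-o[2])/w[2]
E
python3 - <<'E'
from h import *
s=ctrl.get_state(); print(s['time_s'],s['position'],s['tool_rot'],s['force'],s['opening'])
for n in('top','scene'):
    d=cap(n); cv2.imwrite(f'pics/{n}0.png',cv2.resize(d['image'][:,:,::-1],(800,600),interpolation=cv2.INTER_CUBIC)); print(d.keys(),d['intrinsics'])
E
```

```text
0.0 [0.1267353  0.55996265 0.1915805 ] [-0.34921596 -3.12150908  0.00359837] [ 0.42995454  0.41653867 -0.7374244 ] 0.08554690107286937
dict_keys(['image', 'range_z', 'intrinsics', 'world_to_cam']) [[403.35734576   0.         259.26947081]
 [  0.         403.35734576 191.05760189]
 [  0.           0.           1.        ]]
dict_keys(['image', 'range_z', 'intrinsics', 'world_to_cam']) [[475.5989374    0.         252.86944035]
 [  0.         475.5989374  188.59241718]
 [  0.           0.           1.        ]]
```

View pics/top0.png

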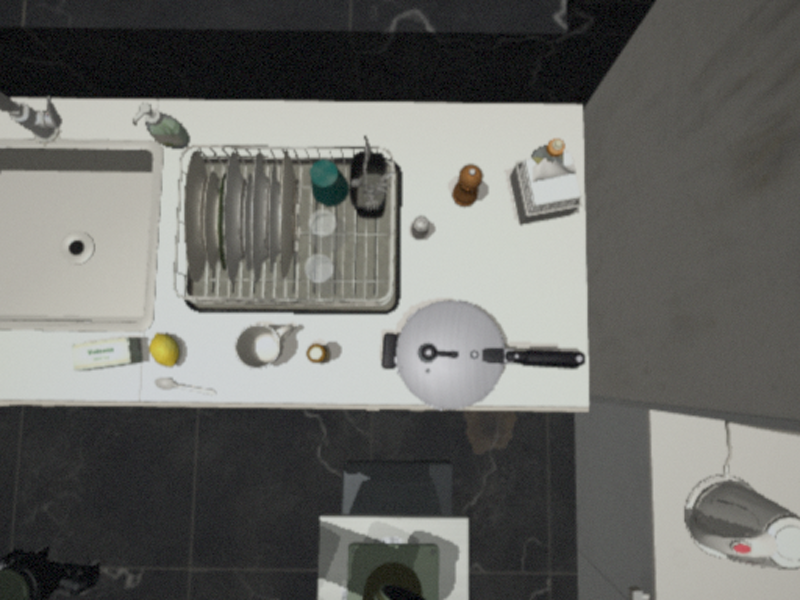

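View pics/scene0.png

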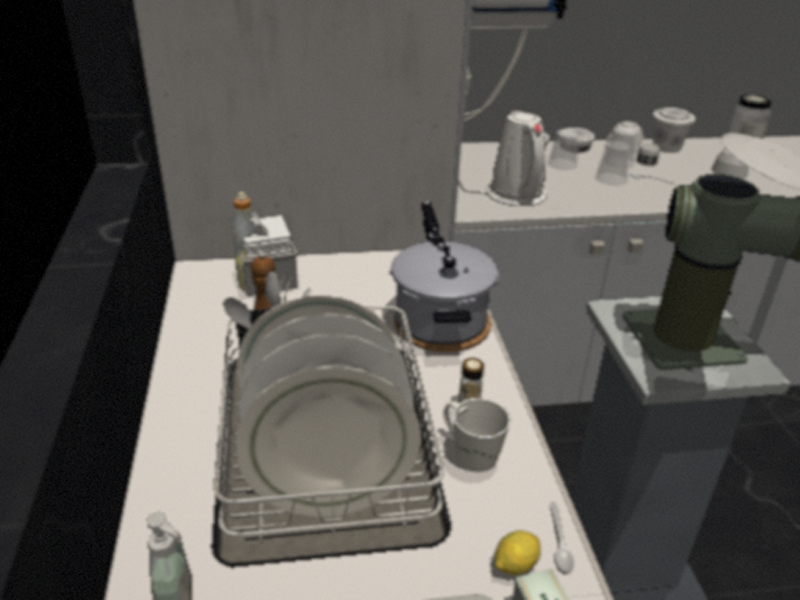

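Top view: cooker lid at about (450,353), valve hub (428,352), lever tip (458,354), pin (474,354), lid handle running right to (583,358), close to the right-hand wall. The helper handle is at (389,351), the mug at (262,345), the spice jar at (318,352) and the salt shaker at (421,227). Image up is +x and image right is −y.

Run:
```python
from h import *
d=dict(np.load('pics/top.npz'))
im=d['image'][:,:,::-1]
c=im[175:275,235:385]; cv2.imwrite('pics/topc.png',cv2.resize(c,(795,530),interpolation=cv2.INTER_CUBIC))
print(np.linalg.inv(d['world_to_cam'])[:3].round(3))
P=lambda u,v,z=None: print((u,v),world(d,u*.64,v*.64,z).round(4),world(d,u*.64,v*.64).round(4))
for a in [(428,352,.186),(458,354,.177),(474,354,.16),(583,358,.16),(520,356,.16),(450,353,.15),(389,351,.11),(570,250,0),(600,380,.15),(595,300,.15)]:P(*a)
# lid rim circle from depth
v,u=np.mgrid[175:275,235:345]; W=np.array([world(d,a,b) for a,b in zip(u.ravel(),v.ravel())])
m=(W[:,2]>.13)&(W[:,2]<.165); q=W[m]; print(m.sum(),q.min(0),q.max(0))
m8=np.uint8(m.reshape(u.shape))*255
cn=max(cv2.findContours(m8,0,2)[0],key=cv2.contourArea); print(cv2.minEnclosingCircle(cn))
```

```text
[[ 1.100e-02  9.930e-01 -1.160e-01  4.550e-01]
 [-1.000e+00  1.100e-02 -2.000e-03 -2.000e-02]
 [-1.000e-03  1.160e-01  9.930e-01  1.395e+00]]
(428, 352) [ 0.4938 -0.063   0.186 ] [ 0.4938 -0.0629  0.1879]
(458, 354) [ 0.4909 -0.1211  0.177 ] [ 0.4915 -0.1228  0.1565]
(474, 354) [ 0.4918 -0.1537  0.16  ] [ 0.4916 -0.153   0.1672]
(583, 358) [ 0.4864 -0.3663  0.16  ] [ 0.4863 -0.3662  0.1604]
(520, 356) [ 0.4889 -0.2435  0.16  ] [ 0.4889 -0.2439  0.1576]
(450, 353) [ 0.4935 -0.1076  0.15  ] [ 0.4933 -0.1071  0.1566]
(389, 351) [0.4974 0.0136 0.11  ] [0.4973 0.0135 0.1137]
(570, 250) [ 0.732  -0.3872  0.    ] [ 7.322e-01 -3.874e-01 -7.000e-04]
(600, 380) [ 0.4441 -0.4015  0.15  ] [ 0.4433 -0.4279  0.0637]
(595, 300) [ 0.6017 -0.3955  0.15  ] [ 0.6158 -0.4313  0.0312]
3916 [ 0.38569669 -0.27854801  0.13009246] [0.65348929 0.05823295 0.16477298]
((63.58241653442383, 54.0), 45.59348678588867)
```

View pics/topc.png

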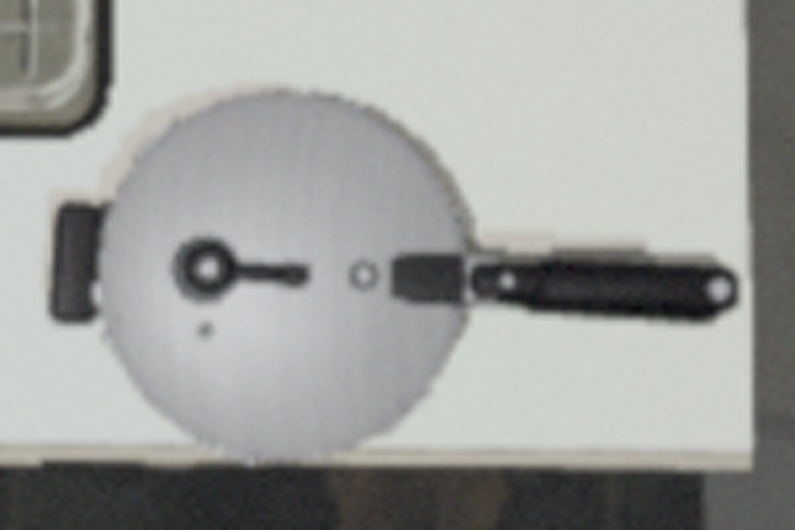

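Crop: hub at (207,268), lever end (303,273), pin (364,275), handle end (738,285). The hub is at about (0.494,-0.063) and the lid axis about (0.4925,-0.108), with the handle at -91.4°. I'll move above it with the fingers shut.

```bash
python3 -m inch '[[0,[0,0,4],0],[0,[0,0,8],0],[0,[2,-3.5,10],0],[0,[4,-7,10],0],[0,[6,-10.4,10],0],[0,[8,-13.9,10],0.05],[0,[10,-17.3,10],0.1],[0,[12,-20.8,10],0.15],[0,[14,-24.2,10],0.2],[0,[16,-27.7,10],0.2]]'
python3 -m inch '[[0,[2,-3.5,0],0],[0,[4,-7,0],0],[0,[6,-10.4,0],0],[0,[8,-13.9,0],0],[0,[10,-17.3,0],0],[0,[12,-20.8,0],0],[0,[14,-24.2,0],0],[0,[16,-27.7,0],0],[0,[18,-31.2,0],0],[0,[20,-34.7,0],0]]'
python3 -m inch '[[0,[2,-2.5,0],0],[0,[3.3,-4.1,0],0],[0,[3.3,-4.1,0],0],[0,[3.3,-4.1,0],0],[0,[3.3,-4.1,0],0]]'
cat >> h.py <<'E'
from scipy.spatial.transform import Rotation as Ro
def wcap(name):
    s=ctrl.get_state(); d=ctrl.get_image('wrist'); d['R']=Ro.from_rotvec(s['tool_rot']).as_matrix(); d['p']=np.array(s['position'])
    T=np.eye(4); T[:3,:3]=d['R']; T[:3,3]=d['p']; d['world_to_cam']=np.linalg.inv(T@d['hand_eye'])
    np.savez('pics/%s.npz'%name,**d)
    cv2.imwrite(f'pics/{name}.png',cv2.resize(d['image'][:,:,::-1],(800,600),interpolation=cv2.INTER_CUBIC))
    print(s['time_s'],s['position'],s['tool_rot'],s['force'],s['joint_positions'],s['opening']); return d
E
python3 -c "
from h import *
d=wcap('w1'); print(d['hand_eye'])"
```

```text
time_s: 0.93
position: [0.2872, 0.282, 0.2924]
tool_rot: [-0.032, -3.141, 0.0]
force: [0.1, -0.2, -0.7]
opening: 0.0002
time_s: 1.77
position: [0.4873, -0.0652, 0.2923]
tool_rot: [-0.037, -3.141, -0.001]
force: [1.2, 0.7, 1.0]
opening: -0.0
time_s: 2.18
position: [0.5194, -0.1036, 0.2922]
tool_rot: [-0.036, -3.14, -0.002]
force: [0.4, 0.4, 0.1]
opening: -0.0001
2.1833 [ 0.51938445 -0.10357621  0.29217386] [-3.55705360e-02 -3.13983652e+00 -1.55196398e-03] [0.36039911 0.35539928 0.09846657] [-3.60596299e-01  5.03292531e-02  1.51316737e+00  3.96947778e-04
  1.57989473e+00 -1.90873277e+00] -0.00010133325850947887
[[ 3.40556546e-04  9.57709780e-01  2.87735750e-01  7.28234093e-02]
 [ 9.99999869e-01 -4.36445360e-04  2.69106250e-04 -2.47599773e-03]
 [ 3.83306620e-04  2.87735620e-01 -9.57709803e-01 -1.81691098e-01]
 [ 0.00000000e+00  0.00000000e+00  0.00000000e+00  1.00000000e+00]]
```

View pics/w1.png

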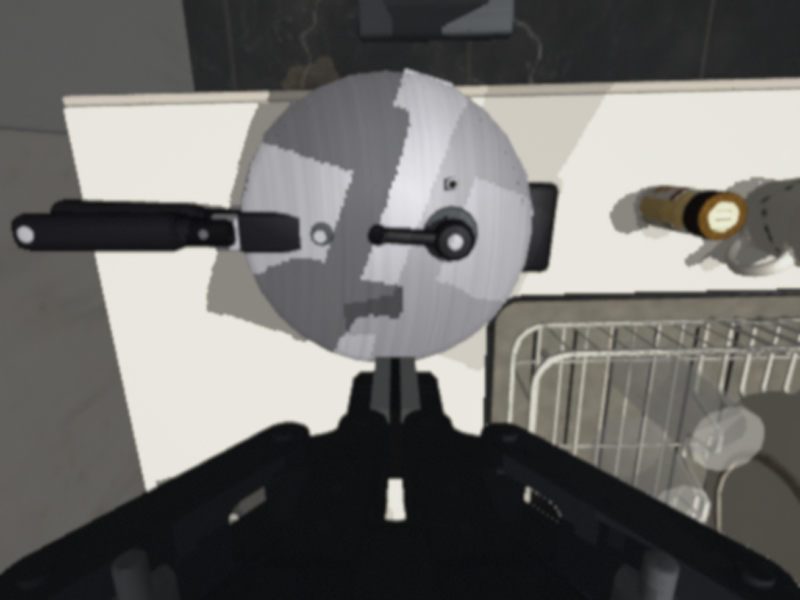

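Wrist view: hub (456,240), lever tip (378,234), pin (320,234), lid handle end (25,235), nozzle (451,184). The shut fingers are at (396,370), and the lever is still shut.

Run:
```python
from h import *
d=dict(np.load('pics/w1.npz'))
for n,u,v,z in [('hub',456,240,.186),('tip',378,234,.183),('pin',320,234,.165),('hend',25,235,.158),('nozzle',451,184,None),('salt?',0,0,None)][:5]:
    print(n,None if z is None else world(d,u*.64,v*.64,z).round(4),world(d,u*.64,v*.64).round(4))
# lid edge in picture: left 243 right 532 top 70 bottom 360ish
for u,v in [(243,210),(532,210),(385,70),(388,360)]: print(world(d,u*.64,v*.64,.144).round(4))
```

```text
hub [ 0.4959 -0.066   0.186 ] [ 0.4956 -0.0663  0.1881]
tip [ 0.4914 -0.1161  0.183 ] [ 0.4912 -0.1161  0.184 ]
pin [ 0.4933 -0.1566  0.165 ] [ 0.493  -0.1563  0.167 ]
hend [ 0.4904 -0.3649  0.158 ] [ 0.4899 -0.362   0.1614]
nozzle None [ 0.462  -0.0669  0.1629]
[ 0.4778 -0.2145  0.144 ]
[ 0.4825 -0.0059  0.144 ]
[ 0.3884 -0.1094  0.144 ]
[ 0.5981 -0.113   0.144 ]
```

```bash
python3 -m inch '[[0,[0,0,-3.5],0],[0,[0,0,-7],0],[0,[0,0,-9.5],0],[0,[0,0,-11],0],[0,[0,0,-12],0],[0,[0,0,-12],0],[0,[0,0,-12],0]]'
python3 - <<'E'
from h import *
s=ctrl.get_state();p=np.array(s['position'][:2]);print(p,s['force'],s['position'][2])
h=np.array([.495,-.065])
for t in np.arange(0,1.7,.1):
    q=h+.040*np.array([-np.sin(t),-np.cos(t)])+.016*np.array([np.cos(t),-np.sin(t)])
    print(t.round(2),((q-p)*100).round(2))
E
```

```text
time_s: 2.82
position: [0.5201, -0.1036, 0.1734]
tool_rot: [0.034, 3.141, -0.0]
force: [-0.0, 0.0, 0.1]
opening: -0.0002
[ 0.52009924 -0.10356458] [-0.00621246  0.03893537  0.14117815] 0.17336202013610105
0.0 [-0.91 -0.14]
0.1 [-1.32 -0.28]
0.2 [-1.74 -0.38]
0.3 [-2.16 -0.44]
0.4 [-2.59 -0.45]
0.5 [-3.02 -0.42]
0.6 [-3.45 -0.35]
0.7 [-3.86 -0.23]
0.8 [-4.26 -0.08]
0.9 [-4.65  0.12]
1.0 [-5.01  0.35]
1.1 [-5.35  0.62]
1.2 [-5.66  0.92]
1.3 [-5.94  1.24]
1.4 [-6.18  1.6 ]
1.5 [-6.39  1.98]
1.6 [-6.55  2.37]
```

```bash
python3 -m inch '[[0,[-0.5,-0.1,-0.3],0],[0,[-0.9,-0.15,-0.3],0],[0,[-1.3,-0.3,-0.3],-0.1],[0,[-1.75,-0.4,-0.3],-0.2],[0,[-2.15,-0.45,-0.3],-0.3],[0,[-2.6,-0.45,-0.3],-0.4],[0,[-3.0,-0.4,-0.3],-0.5],[0,[-3.0,-0.4,-0.3],-0.5]]'; python3 -c "
from h import *
wcap('w2')"
```

```text
time_s: 3.48
position: [0.4898, -0.1085, 0.1709]
tool_rot: [0.814, 3.033, -0.0]
force: [0.5, -0.2, 0.2]
opening: -0.0
3.4833 [ 0.4897761  -0.10846662  0.17089716] [ 8.14465048e-01  3.03258816e+00 -4.59915383e-04] [ 0.5269928  -0.20178971  0.22105748] [-3.90569100e-01  6.86450842e-02  1.74446942e+00 -9.68047154e-05
  1.32691552e+00 -1.43658334e+00] -4.138514012513865e-05
```

View pics/w2.png

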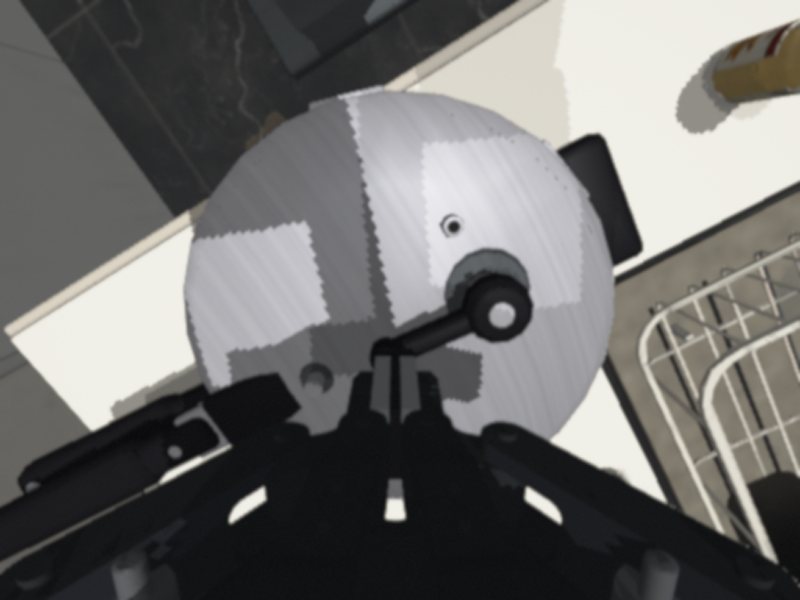

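Wrist view 2: hub (500,310), lever tip (388,350) right at the finger tips (395,355), pin (317,377), nozzle (453,226). The lever has hardly turned yet, so I'll compute its angle.

Run:
```python
from h import *
d=dict(np.load('pics/w2.npz'))
print(d['p'])
W={}
for n,u,v,z in [('hub',500,313,.186),('tip',385,349,.183),('pin',317,372,.165),('nozzle',453,226,.163),('lidhandle',175,452,.16)]:
    W[n]=world(d,u*.64,v*.64,z); print(n,W[n].round(4),world(d,u*.64,v*.64).round(4))
a=W['tip']-W['hub'];print(np.arctan2(-a[0],-a[1]),np.linalg.norm(a))
T=d['world_to_cam'];K=d['intrinsics']
for z in(0,):
    c=T@np.r_[d['p'],1]; print('tcp px',(K[0,0]*c[0]/-c[2]+K[0,2])/.64,(K[1,2]+K[1,1]*c[1]/c[2])/.64)
```

```text
[ 0.4897761  -0.10846662  0.17089716]
hub [ 0.4965 -0.0671  0.186 ] [ 0.4952 -0.0672  0.1891]
tip [ 0.4883 -0.1143  0.183 ] [ 0.4875 -0.1138  0.185 ]
pin [ 0.4891 -0.1513  0.165 ] [ 0.4916 -0.1544  0.1574]
nozzle [ 0.4617 -0.0662  0.163 ] [ 0.4619 -0.0661  0.162 ]
lidhandle [ 0.4922 -0.2384  0.16  ] [ 0.4927 -0.2396  0.1586]
0.17261463869272453 0.04801311367244044
tcp px 399.03109487658094 334.29011611915723
```

Run:
```python
from h import *
for f in('w1','w2'):
    d=dict(np.load(f'pics/{f}.npz')); K=d['intrinsics']; print(K[0,0])
    for v in range(325,440,12):
      o=[]
      for u in(384,395,408):
        p=world(d,u*.64,v*.64); o.append((d['R'].T@(p-d['p'])*1000).round(0))
      print(v,*o)
```

```text
288.760475304883
325 [-46. -11. 139.] [-46.  -2. 139.] [-47.   8. 140.]
337 [-57. -11. 142.] [-58.  -2. 143.] [-57.   8. 142.]
349 [-69. -11. 146.] [-69.  -2. 145.] [-69.   8. 145.]
361 [ 10.  -6. -47.] [ 10.  -2. -47.] [ 10.   2. -47.]
373 [ 10.  -6. -55.] [ 10.  -2. -55.] [ 11.   2. -56.]
385 [ 10.  -6. -63.] [ 10.  -2. -63.] [ 10.   1. -63.]
397 [ 10.  -5. -70.] [ 10.  -2. -70.] [ 10.   1. -70.]
409 [ 10.  -5. -76.] [ 10.  -2. -76.] [ 10.   1. -76.]
421 [ 12.  -5. -85.] [  7.  -2. -77.] [ 11.   1. -84.]
433 [ 11.  -5. -89.] [  3.  -2. -76.] [  73.   -2. -182.]
288.760475304883
325 [-1. -7. 14.] [-1. -2. 14.] [-1.  4. 15.]
337 [-7. -7. 14.] [ 1. -2. -5.] [  3.   4. -10.]
349 [ -1.  -6. -13.] [ -1.  -2. -13.] [ -1.   3. -14.]
361 [ 10.  -5. -48.] [  9.  -2. -47.] [ 10.   2. -48.]
373 [  9.  -5. -55.] [  9.  -2. -55.] [  9.   2. -55.]
385 [  9.  -5. -63.] [  9.  -2. -63.] [ 10.   2. -64.]
397 [  9.  -5. -70.] [ 10.  -2. -71.] [  9.   2. -71.]
409 [  9.  -5. -76.] [  9.  -2. -77.] [  9.   2. -77.]
421 [ 10.  -4. -84.] [  6.  -2. -77.] [ 10.   1. -83.]
433 [ 11.  -4. -90.] [  2.  -2. -77.] [ 11.   1. -90.]
```

Run:
```python
from h import *
d=cap('scene'); T=d['world_to_cam'];K=d['intrinsics']
def px(p):
    c=T@np.r_[p,1]; return np.array([K[0,0]*c[0]/-c[2]+K[0,2],K[1,2]+K[1,1]*c[1]/c[2]])
s=ctrl.get_state();p=np.array(s['position']);a=px(p);print(a,[px(p+[0,0,z]) for z in(.045,.073)])
u0,v0=int(a[0])-50,int(a[1])-50
c=cv2.resize(d['image'][v0:v0+75,u0:u0+100,::-1],(800,600),interpolation=cv2.INTER_CUBIC)
print([(px(p+[0,0,z])-[u0,v0])*8 for z in(0,.045,.073)])
cv2.imwrite('pics/s2.png',c)
```

```text
[286.1527899 162.2616908] [array([287.04629185, 149.66664843]), array([287.61768613, 141.6121219 ])]
[array([401.22231923, 402.09352641]), array([408.3703348 , 301.33318747]), array([412.94148901, 236.8969752 ])]
```

View pics/s2.png

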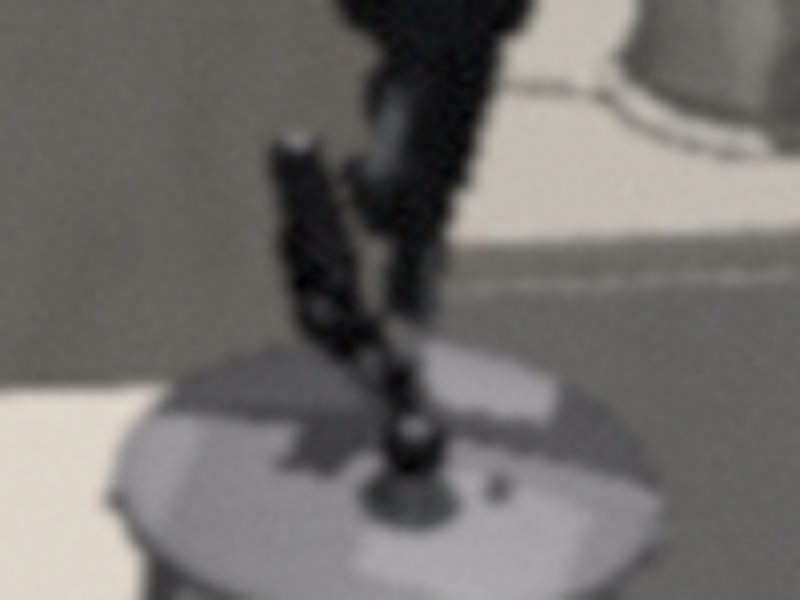

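Scene crop: the finger ends at row ~320, whereas the reported TCP projects to row 402. The visible tips are therefore about 45 mm behind the reported TCP and have passed over the lever. The wrist depth agrees. I'll go back, measure the tip offset, and go lower.

```bash
python3 -m inch '[[0,[0.8,0,0],0.1],[0,[1.6,0,0],0.2],[0,[2.4,0.2,0],0.35],[0,[3.0,0.4,0],0.48],[0,[3.0,0.4,0],0.5],[0,[3.0,0.4,0],0.5]]'
python3 - <<'E'
from h import *
for f in('w1','w2'):
  d=dict(np.load(f'pics/{f}.npz'));K=d['intrinsics']
  M=[]
  for v in range(222,240):
    for u in range(235,275):
      p=d['R'].T@(world(d,u,v)-d['p'])*1000
      if 5<p[0]<14 and p[2]<-30: M.append(p)
  M=np.array(M); print(M[:,2].max(),M[M[:,2]>-55][:,1].min(),M[M[:,2]>-55][:,1].max(),np.median(M[:,0]))
E
```

```text
time_s: 4.08
position: [0.5208, -0.1043, 0.1702]
tool_rot: [0.031, 3.141, -0.001]
force: [0.4, -1.1, 0.1]
opening: -0.0001
-42.31223776577836 -11.592823021776729 8.585604465855976 10.455007635441476
-41.783348523877635 -10.93305518656861 9.128471863551477 9.305093306993971
```

```bash
python3 -m inch '[[0,[0,0,-0.7],0],[0,[0,0,-1.4],0],[0,[0,0,-2.1],0],[0,[0,0,-2.1],0]]'; python3 -m inch '[[0,[0,0,-0.7],0],[0,[0,0,-1.4],0],[0,[0,0,-2.0],0],[0,[0,0,-2.0],0]]'; python3 -c "
from h import *
wcap('w3')"
```

```text
time_s: 4.42
position: [0.5182, -0.1036, 0.1463]
tool_rot: [-0.036, -3.137, -0.002]
force: [-0.3, -0.8, -0.1]
opening: 0.0001
time_s: 4.75
position: [0.5187, -0.1037, 0.1268]
tool_rot: [-0.036, -3.138, -0.002]
force: [-0.6, 0.4, -0.3]
opening: -0.0002
4.75 [ 0.51870872 -0.10373728  0.12684433] [-3.59424956e-02 -3.13817148e+00 -1.85028617e-03] [-0.55017154  0.44342237 -0.29752332] [-3.61076729e-01  1.76831074e-01  1.72023299e+00  6.94213429e-06
  1.24795281e+00 -1.90896962e+00] -0.00023988958671488026
```

View pics/w3.png

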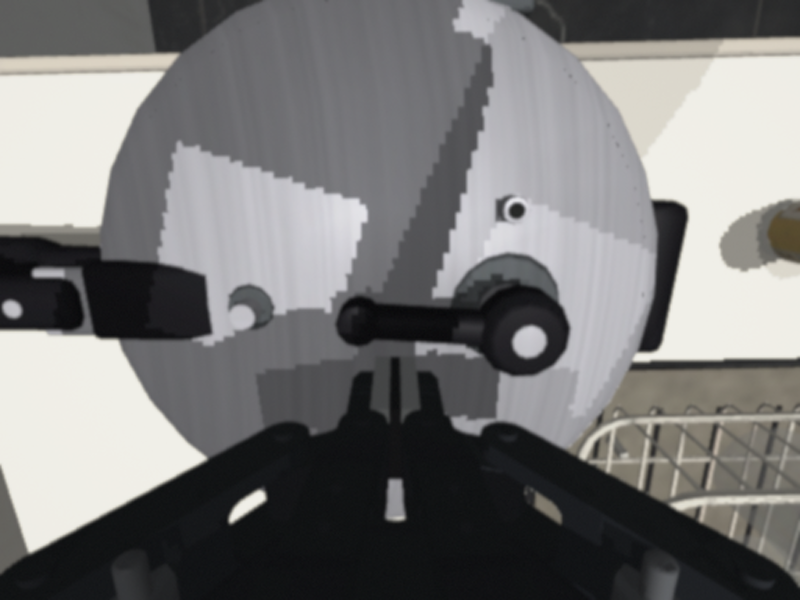

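Wrist view 3: hub (528,340), lever tip (358,320), fingers at (396,358–410) behind the arm about 39 mm from the hub, pin standing at (243,315). Next I'll push along the arc.

```bash
python3 -m inch '[[0,[-0.5,-0.1,0],0],[0,[-0.9,-0.15,0],0],[0,[-1.3,-0.3,0],-0.1],[0,[-1.75,-0.4,0],-0.2],[0,[-2.15,-0.45,0],-0.3],[0,[-2.6,-0.45,0],-0.4],[0,[-3.0,-0.4,0],-0.5],[0,[-3.45,-0.35,0],-0.6],[0,[-3.85,-0.25,0],-0.7],[0,[-3.85,-0.25,0],-0.7]]'
python3 -m inch '[[0,[-0.4,0.15,0],-0.1],[0,[-0.8,0.35,0],-0.2],[0,[-1.15,0.6,0],-0.3],[0,[-1.5,0.85,0],-0.4],[0,[-1.8,1.15,0],-0.5],[0,[-2.1,1.5,0],-0.6],[0,[-2.1,1.5,0],-0.6]]'
python3 -m inch '[[0,[-0.2,0.3,0],-0.08],[0,[-0.2,0.3,0],-0.08]]'; python3 -c "
from h import *
wcap('w4')"
```

```text
time_s: 5.63
position: [0.4813, -0.1066, 0.1293]
tool_rot: [1.113, 2.937, 0.0]
force: [0.6, 0.2, -0.3]
opening: 0.0001
time_s: 6.22
position: [0.4605, -0.0917, 0.1293]
tool_rot: [1.928, 2.479, 0.0]
force: [0.9, 0.6, 0.3]
opening: 0.0004
time_s: 6.38
position: [0.4587, -0.0888, 0.1292]
tool_rot: [2.023, 2.402, 0.0]
force: [0.2, -0.4, 1.0]
opening: 0.0002
6.3833 [ 0.45866849 -0.08884745  0.12916641] [2.02325228e+00 2.40227116e+00 4.36111289e-05] [ 0.15272328 -0.42566354  0.98795102] [-3.76725872e-01  4.03008004e-02  1.86672570e+00 -2.47889974e-04
  1.23378036e+00 -5.47514741e-01] 0.00024276754117757583
```

View pics/w4.png

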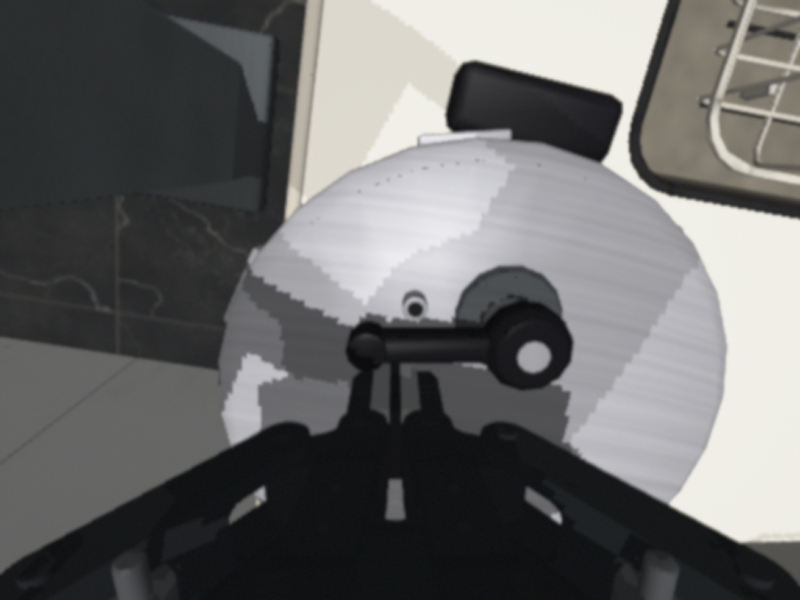

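Wrist view 4: the lever follows the finger. Hub (532,350), tip (368,342), nozzle (415,303) just short of under the arm. A bit further is needed, so I'll push on in small steps and watch the force.

```bash
python3 - <<'E'
from h import *
d=dict(np.load('pics/w4.npz'))
a=world(d,368*.64,342*.64,.183);b=world(d,532*.64,352*.64,.186);print(a,b,np.arctan2(-(a-b)[0],-(a-b)[1]))
E
python3 -m inch '[[0,[-0.1,0.2,0],-0.05],[0,[-0.2,0.4,0],-0.1],[0,[-0.2,0.4,0],-0.1]]'
python3 -m inch '[[0,[-0.05,0.2,0],-0.04],[0,[-0.05,0.2,0],-0.04]]'
python3 -m inch '[[0,[-0.05,0.2,0],-0.04],[0,[-0.05,0.2,0],-0.04]]'
python3 -m inch '[[0,[0,0.2,0],0],[0,[0,0.2,0],0]]'
```

```text
[ 0.44774516 -0.07257176  0.183     ] [ 0.49672032 -0.06610565  0.186     ] 1.4395273674545694
time_s: 6.68
position: [0.4566, -0.0851, 0.129]
tool_rot: [2.141, 2.299, -0.001]
force: [0.2, -1.4, -0.1]
opening: -0.0001
time_s: 6.85
position: [0.4563, -0.0833, 0.129]
tool_rot: [2.186, 2.255, -0.001]
force: [-0.6, -1.5, 0.3]
opening: 0.0001
time_s: 7.02
position: [0.456, -0.083, 0.1291]
tool_rot: [2.228, 2.209, -0.004]
force: [-0.1, -6.5, -0.5]
opening: -0.0003
time_s: 7.18
position: [0.4567, -0.082, 0.1293]
tool_rot: [2.225, 2.209, -0.005]
force: [1.7, -8.9, -1.7]
opening: 0.0001
```

The lever is at its stop: force rose to 9 N and the finger stalled. I'll back off, rise, and wait for the pin.

```bash
python3 -m inch '[[0,[0,-0.6,0],0],[0,[0,-1.5,0],0],[0,[0,-2.2,2],0],[0,[0,-2.2,5],0],[0,[0,-3,8],0],[0,[-0.5,-6,8],0],[0,[-1,-9,8],0],[0,[-1,-11,8],0],[0,[-1,-11,8],0],[0,[-1,-11,8],0]]'
for i in 1 2 3 4 5; do python3 -m inch '[[0,[0,0,0],0],[0,[0,0,0],0],[0,[0,0,0],0],[0,[0,0,0],0],[0,[0,0,0],0],[0,[0,0,0],0],[0,[0,0,0],0],[0,[0,0,0],0],[0,[0,0,0],0],[0,[0,0,0],0]]' | head -1; done; python3 -c "
from h import *
wcap('w5')"
```

```text
time_s: 8.02
position: [0.4452, -0.1893, 0.2085]
tool_rot: [-2.235, -2.206, -0.001]
force: [0.2, 0.6, 0.1]
opening: 0.0001
time_s: 8.85
time_s: 9.68
time_s: 10.52
time_s: 11.35
time_s: 12.18
12.1833 [ 0.44555748 -0.1887089   0.20878421] [-2.23472640e+00 -2.20805338e+00 -1.98693618e-05] [ 1.30081598 -0.26762777  0.32285207] [-5.79742469e-01 -3.06335485e-03  1.73787784e+00  1.60114256e-05
  1.40679147e+00 -5.67737870e-01] 1.225288593532192e-05
```

View pics/w5.png

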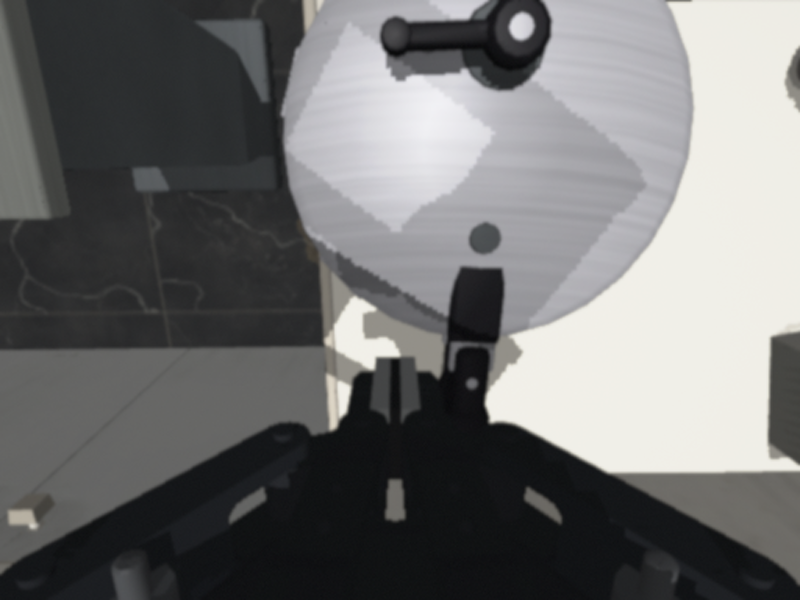

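Wrist view 5: the lever lies across, from (522,28) to (395,36). The pin (485,238) shows no bright standing top any more. I'll check its height by depth and work out the handle geometry.

Run:
```python
from h import *
d=dict(np.load('pics/w5.npz'))
for n,u,v in[('pin',485,238),('near',485,265),('near',520,238),('hub',522,28),('tip',395,36),('lug',480,300),('screw',472,383)]:
    print(n,world(d,u*.64,v*.64).round(4), d['range_z'][int(v*.64)-1:int(v*.64)+2,int(u*.64)-1:int(u*.64)+2].mean().round(4))
C=np.array([.4945,-.1105]); p=np.array(ctrl.get_state()['position'][:2])
h0=np.arctan2(-1,-.0217)
for t in np.arange(0,.75,.05):
    a=h0+t; q=C+.185*np.array([np.cos(a),np.sin(a)])+.025*np.array([np.sin(a),-np.cos(a)])
    print(round(t,2),q.round(4),((q-p)*100).round(2))
```

```text
pin [ 0.4931 -0.1567  0.1588] 0.2338
near [ 0.4948 -0.172   0.154 ] 0.242
near [ 0.5116 -0.1571  0.1571] 0.2364
hub [ 0.4982 -0.0679  0.1878] 0.1796
tip [ 0.4477 -0.0692  0.1837] 0.1833
lug [ 0.493  -0.1917  0.1537] 0.2483
screw [ 0.4894 -0.2392  0.1596] 0.2566
0.0 [ 0.4655 -0.2949] [  1.99 -10.62]
0.05 [ 0.4747 -0.2961] [  2.92 -10.74]
0.1 [ 0.484  -0.2969] [  3.85 -10.82]
0.15 [ 0.4934 -0.2972] [  4.78 -10.85]
0.2 [ 0.5027 -0.297 ] [  5.71 -10.83]
0.25 [ 0.512  -0.2964] [  6.65 -10.76]
0.3 [ 0.5213 -0.2952] [  7.57 -10.65]
0.35 [ 0.5305 -0.2937] [  8.49 -10.5 ]
0.4 [ 0.5396 -0.2917] [  9.4  -10.29]
0.45 [ 0.5486 -0.2892] [ 10.3  -10.05]
0.5 [ 0.5575 -0.2862] [11.19 -9.75]
0.55 [ 0.5662 -0.2829] [12.06 -9.42]
0.6 [ 0.5747 -0.2791] [12.91 -9.04]
0.65 [ 0.583  -0.2749] [13.74 -8.61]
0.7 [ 0.5911 -0.2702] [14.55 -8.15]
```

The pin dropped from 0.167 to 0.159 m, level with its collar, and the valve angle is about 1.52. Now I'll place the finger on the robot side of the lid handle.

```bash
python3 -m inch '[[0,[0.2,-3.5,0],0],[0,[0.3,-7,0],0],[0,[0.3,-10,0],0],[0,[0.3,-10.6,0],0],[0,[0.3,-10.6,-3],0],[0,[0.3,-10.6,-6],0],[0,[0.3,-10.6,-8.5],0],[0,[0.3,-10.6,-10.2],0],[0,[0.3,-10.6,-11],0],[0,[0.3,-10.6,-11],0]]'
python3 -m inch '[[0,[0.5,0,0],0],[0,[1,0,0],0],[0,[1.5,0,0],0],[0,[1.9,-0.1,0],0.03],[0,[2.4,-0.1,0],0.05],[0,[2.9,-0.1,0],0.08],[0,[2.9,-0.1,0],0.08]]'; python3 -c "
from h import *
wcap('w6')"
```

```text
time_s: 13.07
position: [0.4471, -0.293, 0.0964]
tool_rot: [-2.231, -2.205, 0.0]
force: [0.5, 0.5, -0.2]
opening: -0.0
time_s: 13.65
position: [0.4794, -0.2964, 0.0998]
tool_rot: [2.141, 2.295, 0.001]
force: [0.7, 1.0, -0.3]
opening: -0.0002
13.65 [ 0.47940852 -0.29636434  0.09983736] [2.14092750e+00 2.29517571e+00 1.04159969e-03] [ 0.66171809  0.96815516 -0.32608385] [-7.07571324e-01  2.73615269e-01  1.66265544e+00  5.77030337e-04
  1.20239797e+00 -7.77292541e-01] -0.00019842236397138118
```

View pics/w6.png

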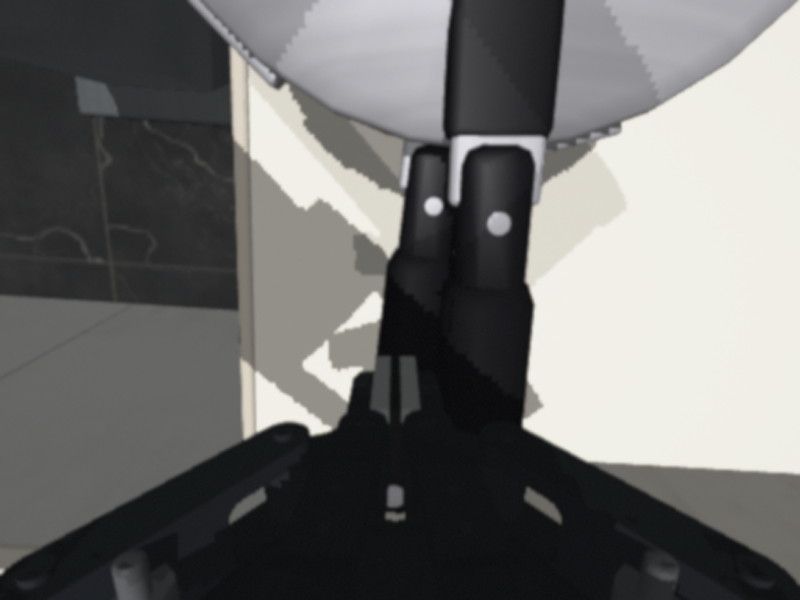

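Wrist view 6: the finger (396,390) stands over the pan handle (415,270), just beside the lid handle grip (490,350) on the robot's side. I'll push along the arc.

```bash
python3 -m inch '[[0,[0.5,0,0],0.03],[0,[1,0,0],0.05],[0,[1.5,0,0],0.08],[0,[2,0,0],0.11],[0,[2.5,0,0],0.13],[0,[3,0.05,0],0.16],[0,[3.5,0.1,0],0.19],[0,[4,0.2,0],0.22],[0,[4,0.2,0],0.22]]'
python3 -m inch '[[0,[0.5,0.1,0],0.03],[0,[1,0.2,0],0.05],[0,[1.5,0.3,0],0.08],[0,[2,0.45,0],0.11],[0,[2.5,0.6,0],0.13],[0,[3,0.75,0],0.16],[0,[3.5,0.9,0],0.19],[0,[3.5,0.9,0],0.19]]'
python3 - <<'E'
from h import *
s=ctrl.get_state();p=np.array(s['position']);C=np.array([.4945,-.1105])
v=p[:2]-C;r=np.hypot(*v);print(r,np.arctan2(v[1],v[0])+np.arcsin(.024/r)+np.pi/2+.0217,s['force'])
d=cap('top')
cv2.imwrite('pics/top2.png',cv2.resize(d['image'][165:285,225:385,::-1],(800,600),interpolation=cv2.INTER_CUBIC))
E
```

```text
time_s: 14.45
position: [0.5188, -0.2933, 0.0987]
tool_rot: [1.877, 2.519, 0.002]
force: [-1.5, 0.8, -0.3]
opening: -0.0001
time_s: 15.12
position: [0.5538, -0.2839, 0.0988]
tool_rot: [1.629, 2.686, 0.002]
force: [-0.5, 0.2, 0.0]
opening: -0.0001
0.18324913192299086 0.48254991181362444 [-0.48342354  0.2086353   0.023667  ]
```

Lid at about 0.48 rad. Moving on more slowly, checking the force.

```bash
python3 -m inch '[[0,[0.4,0.15,0],0.02],[0,[0.8,0.3,0],0.05],[0,[1.2,0.45,0],0.07],[0,[1.6,0.6,0],0.1],[0,[1.6,0.6,0],0.1]]'
python3 -m inch '[[0,[0.3,0.15,0],0.02],[0,[0.6,0.3,0],0.04],[0,[0.6,0.3,0],0.04]]'
python3 -m inch '[[0,[0.15,0.08,0],0.01],[0,[0.3,0.15,0],0.02],[0,[0.3,0.15,0],0.02]]'
```

```text
time_s: 15.58
position: [0.5694, -0.2779, 0.0987]
tool_rot: [1.493, 2.764, 0.001]
force: [-1.0, 0.4, -0.3]
opening: 0.0
time_s: 15.83
position: [0.5751, -0.2755, 0.0987]
tool_rot: [1.438, 2.792, 0.0]
force: [-1.6, -0.4, 0.4]
opening: 0.0001
time_s: 16.08
position: [0.5752, -0.2757, 0.0988]
tool_rot: [-1.41, -2.803, 0.006]
force: [-9.0, -3.6, 3.2]
opening: -0.0004
```

Stop reached (force rose at once, no further motion). I'll back off and rise clear, then look.

```bash
python3 -m inch '[[0,[-0.6,-0.4,0],0],[0,[-1.4,-1,0],0],[0,[-2.2,-1.5,0],0],[0,[-2.2,-1.5,3],0],[0,[-2.2,-1.5,7],0],[0,[-2.2,-1.5,11],0],[0,[-5,-1.5,14],0],[0,[-9,-1.5,15],0],[0,[-13,-1.5,15],0],[0,[-17,-1.5,15],0]]'
python3 -m inch '[[0,[-2,4,2],0],[0,[-3,8,2],0],[0,[-3,12,2],0],[0,[-3,16,2],0],[0,[-3,20,2],0],[0,[-3,24,2],0],[0,[-3,28,2],0],[0,[-3,32,2],0],[0,[-3,32,2],0],[0,[-3,32,2],0]]'
python3 - <<'E'
from h import *
d=cap('top')
cv2.imwrite('pics/top3.png',cv2.resize(d['image'][165:285,225:385,::-1],(800,600),interpolation=cv2.INTER_CUBIC))
E
```

```text
time_s: 16.92
position: [0.4067, -0.2898, 0.2506]
tool_rot: [1.409, 2.803, -0.002]
force: [-1.2, -0.4, 0.4]
opening: -0.0003
time_s: 17.75
position: [0.3773, 0.0327, 0.269]
tool_rot: [1.403, 2.809, 0.001]
force: [0.6, -0.3, -1.0]
opening: -0.0
```

View pics/top3.png

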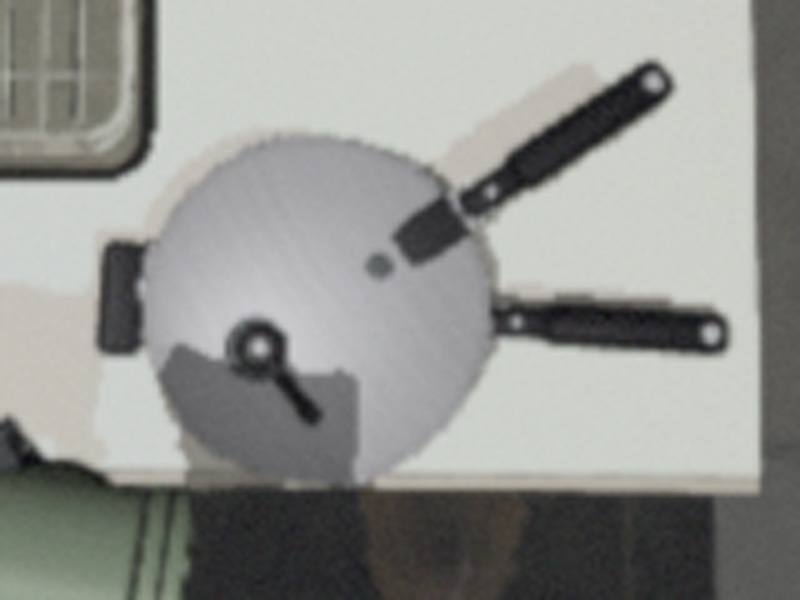

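Final top view: lid handle from (490,190) to (652,82), pan handle from (516,321) to (712,333), helper handle (123,298), lever from (258,347) to (315,415) across the lid, pin sunk (379,265). I'll check the angle between the handles and whether the cooker shifted.

Run:
```python
from h import *
d=dict(np.load('pics/top.npz'))
f=lambda u,v,z:world(d,225+u/5,165+v/5,z)
an=lambda a,b:np.arctan2(*(b-a)[[1,0]])
l=an(f(490,190,.16),f(652,82,.16)); p=an(f(516,321,.12),f(712,333,.12)); v=an(f(258,347,.186),f(315,415,.183))
print('lid-pan',l-p,'pan dir',p,'valve',l-v+0-np.pi, 'pin',f(379,265,.157),'helper',f(123,298,.11))
print('old helper',world(d,235+75/5.3,175+263/5.3,.11),'pin z',world(d,225+379/5,165+265/5))
```

```text
lid-pan 0.6449082173746344 pan dir -1.620654973866411 valve -1.6865532396505114 pin [ 0.51792604 -0.14626196  0.157     ] helper [0.49758302 0.0115816  0.11      ]
old helper [0.49749547 0.01300685 0.11      ] pin z [ 0.51793579 -0.14628133  0.15680954]
```

```bash
python3 -c "
from cell import ctrl
print(ctrl.get_state()['time_s'],ctrl.finish_job())"
```

```text
the job is handed in; nothing more can be done
17.8 None
```

The job is done and handed in at 17.8 s. I pushed the steam valve to its stop, waited for the pressure pin to sink, then pushed the lid handle round to its stop. The arm came away clear and touched nothing at the end.

**Last checks:**
- **Steam valve:** measured at about 1.52 rad from close up before the lid push, and about 1.46 rad in the coarser final top view. The stop is at 1.5 rad. The push force rose to 9 N at the stop.
- **Pressure pin:** its top dropped from about 0.167 m to 0.159 m, level with its collar, before I touched the lid.
- **Lid:** about 0.645 rad from the pan handle in the final picture, against a stop at 0.65.
- **Cooker:** the helper handle is within about 1.5 mm of its first position, which is inside the measuring error.
- **Bystanders:** the arm kept clear of the salt shaker, mug and spice jar; I did not measure them again at the end.

**What disagreed:**
- **Fingertips:** they really end about 43 mm short of the reported TCP. My first valve push passed over the lever without touching it; I measured the offset from the pictures and went lower.
- **Force at the lid stop:** it briefly reached about 10 N, above the 8 N where the cooker may start to turn. The finger did not move further.
- **Pan handle direction:** it read 0.03 rad clockwise of the lid handle's first direction. Over-pushing would have turned the cooker anticlockwise, so I took this as measuring noise.

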